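Line up the gearbox gears by size on the layout board

ROBOT

A 6-joint arm with a two-finger parallel gripper is mounted at the origin on the work surface. World frame = base frame: x ahead of the robot, y to its left, z up, the work surface at z = 0. Lengths are in m, angles in rad, forces in N, time in s.
With the tool pointing down it reaches from about 0.375 to 0.975 m from the base axis. Payload 3.8 kg.
Tool frame: the origin (TCP) lies midway between the tips of the shut fingers; the grasp point (between the pads) lies 19 mm behind it; x points along the fingers, y is the direction in which the jaws open and shut, and the axes are right-handed (so a half turn about x gives the same grasp; the last joint's range is limited). The gripper opens to 85 mm and grips with 20 to 120 N. Pads are 22 mm wide; open, the fingers measure 114 mm over their backs; the gripper's body (76 mm by 85 mm) begins 54 mm behind the grasp point. The pads swing forward as they close: fully open they stand 13 mm farther back than shut.
Start: joints at [-1.242, 0.264, 1.604, -0, 1.274, -0.037], TCP at [0.241, -0.63, 0.231] pointing down, gripper open.
Joint ranges: [-2.63, 2.63], [-0.94, 2.18], [0.31, 2.57], [-1.31, 4.45], [0, 2.66], [-2.55, 2.55]. Speed limits (rad/s): [2.57, 2.57, 3.14, 3.14, 3.14, 3.14].

INTERFACE

Orientations are given as a rotation vector (axis times angle).
In Python, from workcell import read_state, read_camera, get_calibration, finish_job gives the robot as it stands. The module is installed in compiled form; this text tells all that it offers.
- The arm moves only by the shell command python3 -m creep 'ROWS' [FORCE]. ROWS is JSON, a list of rows, each a list of 3 entries, a list of its own where there are three numbers: the closure in counts, from 0 (fully open) to 255 (shut), then the shift along the world's x, y, z in mm, then the turn about the world's z in rad. In form: [[hand, [tx, ty, tz], spin], ...]. A call has exactly 8 rows; each row shifts and turns the commanded pose from where the row before left it; what a row does not reach is not made up. A row lasts 1/12 s, in which the tool goes at most 41.7 mm and 7.16 degrees, less where a joint would pass 70% of its speed; a pose out of reach is approached as far as the arm can. A call is refused whole if a number of a shift passes 41.7 or a number of a turn 0.125, either way. A call with a gripper value outside its range is refused whole. The fingers move at their own pace and stop on an object; FORCE is the grip in N (left out, the last holds). Time passes only in rows, so rows that do not move let the fingers close, or fill a call up. It gives the time, the measured TCP pose, the force and the opening at its end, in the units of the state.
- read_state(): the state, without advancing time (a new reading comes with each control period).
- read_camera(name): name is "side" or "top"; returns (picture, depth): 480x640x3 uint8, blue, green, red; 480x640 float32, m along the optical axis (not along the pixel's ray), 0 where there is no reading.
- get_calibration(name): a dict with "K" (3x3 intrinsics, pixels), "eye" and "orientation" of the camera in the world. Camera axes: x right, y down, z forward; pixel columns grow to the right and rows downward; lengths in m; the calibration is good to about 2 mm. A picture is of the moment at which its call begins. get_calibration takes no time and is no camera call.
- finish_job(): hands the job in, once; it reports no verdict.
The state is a dict: "time": time; "q": joint angles; "joint_vel": joint speeds; "joint_torque": joint torques, N m; "tool_pos": TCP position; "tcp_rot": TCP orientation; "wrist_force": force on the tool from outside, world axes, zero at the start; "torque": the same for the moment, N m; "width": opening from 0.0 (shut) to 1.0 (fully open).
Only numpy, scipy, OpenCV 4.12 (cv2) and the standard library are available. Lean on these libraries where they do the work, as an engineer would, in place of code of your own. Each camera call takes 0.05 s, during which the arm holds its last target.

TASK

The gearbox is stripped for a rebuild: stand its four loose shafted gears upright on the four rubber pads of the layout board, one to a pad and centred on it, in order of gear diameter with the largest next to the upright wooden end stop and the smallest at the other end. Do not let any gear tip over on the way, and let go of them all.

Things in the scene. Friction and masses are not known exactly. Their poses are not given: they have to be found in the camera images.
- gear70_mid (a point): steel gear, the largest of four: a toothed disc 70 mm across and 12 mm thick lying flat, with a plain round steel shaft 18 mm in diameter standing up from its middle; 58 mm tall overall. The shaft's height says nothing about the gear's size. The point is on the axis, half-way up (29 mm above the underside); z points up along the shaft. Mass 420 g, give or take a fifth. Loose.
- gear56_mid (a point): steel gear, the second largest of four: a toothed disc 56 mm across and 12 mm thick lying flat, with a plain round steel shaft 18 mm in diameter standing up from its middle; 66 mm tall overall. The shaft's height says nothing about the gear's size. The point is on the axis, half-way up (33 mm above the underside); z points up along the shaft. Mass 310 g, give or take a fifth. Loose.
- gear44_mid (a point): steel gear, the third largest (second smallest) of four: a toothed disc 44 mm across and 12 mm thick lying flat, with a plain round steel shaft 18 mm in diameter standing up from its middle; 54 mm tall overall. The shaft's height says nothing about the gear's size. The point is on the axis, half-way up (27 mm above the underside); z points up along the shaft. Mass 210 g, give or take a fifth. Loose.
- gear34_mid (a point): steel gear, the smallest of four: a toothed disc 34 mm across and 12 mm thick lying flat, with a plain round steel shaft 18 mm in diameter standing up from its middle; 62 mm tall overall. The shaft's height says nothing about the gear's size. The point is on the axis, half-way up (31 mm above the underside); z points up along the shaft. Mass 170 g, give or take a fifth. Loose.
- slot1_top (a point): round black rubber pad, 72 mm across and 4 mm thick, fixed on the aluminium layout board (10 mm thick, so the pad's top is 14 mm above the bench). The point is the middle of its top face. The four pads form one straight row along the board, 80 mm apart, slot1 to slot4 in turn; this is an end pad. The board is fixed for the job, but lies elsewhere and turned a little each time.
- slot2_top (a point): round black rubber pad, 72 mm across and 4 mm thick, fixed on the aluminium layout board (10 mm thick, so the pad's top is 14 mm above the bench). The point is the middle of its top face. The four pads form one straight row along the board, 80 mm apart, slot1 to slot4 in turn; this is an inner pad. The board is fixed for the job, but lies elsewhere and turned a little each time.
- slot3_top (a point): round black rubber pad, 72 mm across and 4 mm thick, fixed on the aluminium layout board (10 mm thick, so the pad's top is 14 mm above the bench). The point is the middle of its top face. The four pads form one straight row along the board, 80 mm apart, slot1 to slot4 in turn; this is an inner pad. The board is fixed for the job, but lies elsewhere and turned a little each time.
- slot4_top (a point): round black rubber pad, 72 mm across and 4 mm thick, fixed on the aluminium layout board (10 mm thick, so the pad's top is 14 mm above the bench). The point is the middle of its top face. The four pads form one straight row along the board, 80 mm apart, slot1 to slot4 in turn; this is an end pad. The board is fixed for the job, but lies elsewhere and turned a little each time.
- stop: wooden end stop: an upright brown bar across one end of the board, 100 mm long, 20 mm thick and 35 mm tall above the board (with two screw heads 3 mm higher), fixed. It stands 72 mm beyond the middle of the end pad, beside slot1 or beside slot4: which end differs from time to time. The other end has only a thin flat aluminium strip 3 mm thick. Origin: middle of its underside, on the board's top face.
Things that resemble listed ones, but are neither listed nor needed, are in the scene too. Leave any blue or pink look-alike of the part that bears gear34_mid alone. What is shaped like the part that bears gear56_mid but red is not meant.

How it is judged:
By the outcome, as a careful person would: the job done as asked, in the order asked, and still so for the second after the job is handed in, with the robot touching nothing.
It also fails if it takes over 96 s, if anything falls off the work surface, if the arm or the gripper's body presses on something with over 40 N, if the wrist force passes 120 N, or if a joint passes its speed limit or range.

## Working session

There is one attempt and no reset: what is moved stays moved. The work goes in short steps, Python scripts to look and compute and a shell command to move; the robot and the scene stay as the last step left them, time stands still between calls to the robot, and variables do not carry over. Pictures are saved under pics/ and viewed, and the job is handed in when it is done.

```bash
mkdir -p pics; cat > h.py <<'E'
import numpy as np,cv2
from workcell import *
def snap(n,tag):
    p,d=read_camera(n); cv2.imwrite(f'pics/{tag}_{n}.png',p); np.savez(f'/tmp/{tag}_{n}.npz',p=p,d=d); return p,d
def cal(n):
    c=get_calibration(n); K=np.array(c['K']); o=np.array(c['orientation'],float)
    R=o if o.shape==(3,3) else cv2.Rodrigues(o)[0]
    return K,np.array(c['eye'],float),R
def ray(n,u,v,z):
    K,e,R=cal(n); d=R@np.linalg.inv(K)@np.array([u,v,1.]); return e+d*(z-e[2])/d[2]
def proj(n,P):
    K,e,R=cal(n); c=K@(R.T@(np.array(P)-e)); return c[:2]/c[2]
def cloud(n,d):
    K,e,R=cal(n); v,u=np.mgrid[0:480,0:640]; r=np.stack([u,v,np.ones_like(u)],-1)@np.linalg.inv(K).T
    return (r*d[...,None])@R.T+e
E
python3 - <<'E'
from h import *
for n in('side','top'): snap(n,'a'); print(get_calibration(n))
s=read_state(); print(s)
E
```

```text
{'K': array([[573.94870536,   0.        , 322.22319338],
       [  0.        , 573.94870536, 236.7980247 ],
       [  0.        ,   0.        ,   1.        ]]), 'eye': array([0.00480795, 0.48868768, 0.90353653]), 'orientation': array([-1.101611  ,  2.49156012, -0.9195462 ])}
{'K': array([[570.19170172,   0.        , 316.29554376],
       [  0.        , 570.19170172, 241.12266577],
       [  0.        ,   0.        ,   1.        ]]), 'eye': array([0.41256092, 0.01352679, 1.19721221]), 'orientation': array([-2.21135014,  2.15433824, -0.10639544])}
{'time': 0.1, 'q': array([-1.24190639e+00,  2.64691326e-01,  1.60526851e+00,  1.87613475e-06,
        1.27367172e+00, -3.68980543e-02]), 'joint_vel': array([ 0.00047386, -0.00160072, -0.00379596, -0.00056028, -0.00088761,
        0.00081694]), 'joint_torque': array([ 4.45903333e-05, -5.16707861e+01, -3.68589163e+01, -9.64220840e-05,
        6.30355134e-03, -3.13610215e-06]), 'tool_pos': array([ 0.24122259, -0.62971336,  0.23006062]), 'tcp_rot': array([ 2.02235806,  0.37618769, -2.02296453]), 'wrist_force': array([ 0.26536806, -0.24813373,  0.01139543]), 'torque': array([ 0.02725975,  0.00093255, -0.02956894]), 'width': 0.9992829461193339}
```

View pics/a_top.png

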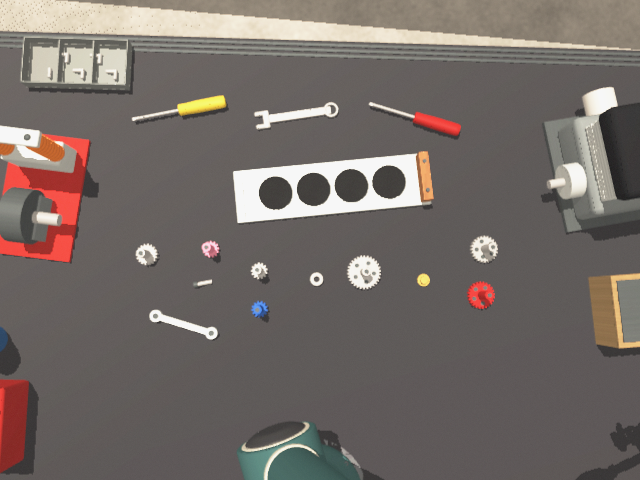

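View pics/a_side.png

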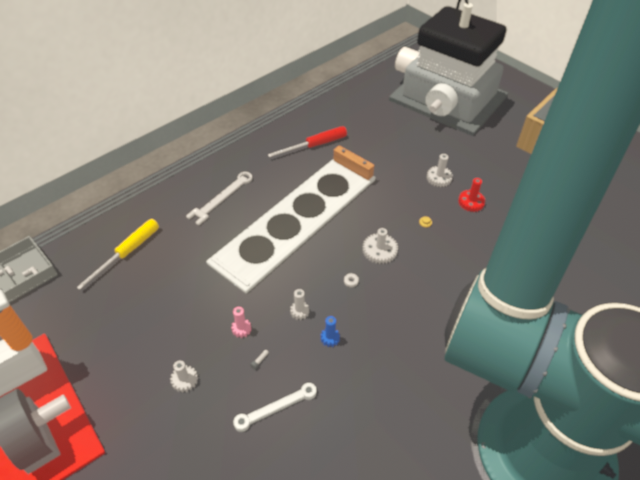

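The top view shows four steel gears at (147,255), (259,271), (364,272) and (484,249). The look-alikes are pink at (210,249), blue at (260,310) and red at (481,295), plus a washer at (316,279) and a yellow piece at (423,280). The board's stop is on the right, at (426,177).

```bash
cat > meas.py <<'E'
from h import *
import sys
def gears(tag,seeds,n='top'):
    z=np.load(f'/tmp/{tag}_{n}.npz'); p,d=z['p'],z['d']; C=cloud(n,d)
    out={}
    for nm,(x,y) in seeds.items():
        m=(np.hypot(C[...,0]-x,C[...,1]-y)<0.045)&(d>0)
        zz=C[...,2]; zt=np.percentile(zz[m],99.7)
        base=np.percentile(zz[m],3)
        t=m&(zz>zt-0.006)
        vu=np.argwhere(t).mean(0)
        disc=(m&(zz>base+0.007)).astype(np.uint8)
        cs=max(cv2.findContours(disc,0,1)[0],key=cv2.contourArea)
        c,r=cv2.minEnclosingCircle(cs)
        out[nm]=dict(zt=zt,base=base,nt=int(t.sum()),top=ray(n,vu[1],vu[0],zt)[:2],med=np.median(C[t],0)[:2],disc=ray(n,c[0],c[1],base+.012)[:2],diam=2*r*d[t].mean()/570)
    return out
def pads(tag,n='top'):
    z=np.load(f'/tmp/{tag}_{n}.npz'); p=z['p']
    m=(p.max(2)<40).astype(np.uint8); r=[]
    for c in cv2.findContours(m,cv2.RETR_LIST,1)[0]:
        if len(c)>20 and 500<cv2.contourArea(c)<1800:
            (u,v),ax,_=cv2.fitEllipse(c); P=ray(n,u,v,.014); r.append((u,v,ax,P))
    return r
E
python3 - <<'E'
from meas import *
np.set_printoptions(precision=4,suppress=True)
for n in('top','side'):
  print(n)
  for u,v,ax,P in pads('a',n): print(round(u),round(v),np.round(ax,1),P)
  px={'A':(147,255),'B':(259,271),'C':(364,272),'D':(484,249)}
  sd={k:ray('top',*q,.02)[:2] for k,q in px.items()}
  for k,g in gears('a',sd,n).items(): print(k,g)
for k,q in dict(pink=(210,249),blue=(260,310),red=(481,295),stop=(426,177)).items(): print(k,ray('top',*q,.03))
p=cv2.imread('pics/a_top.png'); cv2.imwrite('pics/crop.png',cv2.resize(p[220:330,120:520],(800,220),interpolation=2))
E
```

```text
top
A {'zt': np.float64(0.058170540163473575), 'base': np.float64(-0.0034765249495534167), 'nt': 57, 'top': array([0.4776, 0.3515]), 'med': array([0.4777, 0.3522]), 'disc': array([0.4798, 0.3516]), 'diam': np.float32(0.048257265)}
B {'zt': np.float64(0.06534093740015436), 'base': np.float64(-0.0034042628743541402), 'nt': 63, 'top': array([0.4497, 0.1179]), 'med': array([0.4496, 0.1179]), 'disc': array([0.4502, 0.1185]), 'diam': np.float32(0.032925718)}
C {'zt': np.float64(0.061116245687665154), 'base': np.float64(-0.002879289351976677), 'nt': 59, 'top': array([ 0.4526, -0.099 ]), 'med': array([ 0.4533, -0.0993]), 'disc': array([ 0.4531, -0.1004]), 'diam': np.float32(0.06931558)}
D {'zt': np.float64(0.06921537135745759), 'base': np.float64(-0.003865690862804838), 'nt': 55, 'top': array([ 0.5076, -0.3494]), 'med': array([ 0.5077, -0.3499]), 'disc': array([ 0.5055, -0.3511]), 'diam': np.float32(0.060400825)}
side
461 30 [54.3 81.6] [ 0.8625 -0.8675  0.014 ]
A {'zt': np.float64(0.055161294510263435), 'base': np.float64(-0.003733674297178171), 'nt': 93, 'top': array([0.4796, 0.3532]), 'me
[... 199 characters left out ...]
ray([0.4517, 0.1198]), 'med': array([0.4533, 0.1192]), 'disc': array([0.4636, 0.1106]), 'diam': np.float32(0.052274223)}
C {'zt': np.float64(0.05962493661993477), 'base': np.float64(-0.0031494705308860583), 'nt': 60, 'top': array([ 0.4551, -0.0971]), 'med': array([ 0.4569, -0.0985]), 'disc': array([ 0.4586, -0.1032]), 'diam': np.float32(0.06962366)}
D {'zt': np.float64(0.06759713341402544), 'base': np.float64(-0.0032851288227191077), 'nt': 45, 'top': array([ 0.5094, -0.3472]), 'med': array([ 0.5113, -0.3486]), 'disc': array([ 0.5206, -0.3681]), 'diam': np.float32(0.071031295)}
pink [0.4912 0.2184 0.03  ]
blue [0.3697 0.112  0.03  ]
red [ 0.4116 -0.3384  0.03  ]
stop [ 0.6531 -0.2234  0.03  ]
```

```bash
python3 -c "
from h import *
s=read_state();print(cv2.Rodrigues(s['tcp_rot'])[0].round(3))"
```

```text
[[-0.001  0.358 -0.934]
 [ 0.002 -0.934 -0.358]
 [-1.    -0.002 -0.   ]]
```

View pics/crop.png

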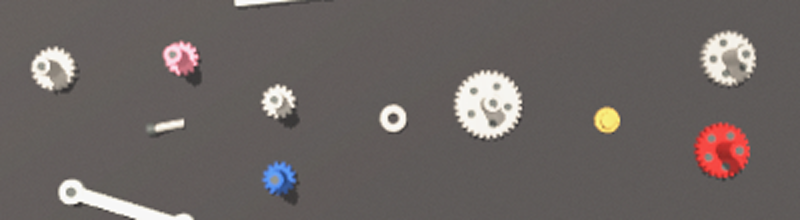

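Sizes match: A=44 (147,255), B=34 (259,271), C=70 (364,272), D=56 (484,249), all bare steel. Next, the pads.

```bash
cat >> meas.py <<'E'
def pads2(tag,n):
    p=np.load(f'/tmp/{tag}_{n}.npz')['p']; g=cv2.cvtColor(p,6)
    b=(g>150).astype(np.uint8)
    cs,h=cv2.findContours(b,cv2.RETR_CCOMP,1); r=[]
    for c,hh in zip(cs,h[0]):
        if hh[3]>=0 and 300<cv2.contourArea(c)<1800:
            (u,v),ax,_=cv2.fitEllipse(c); r.append((u,v,ax,ray(n,u,v,.014)))
    return sorted(r,key=lambda q:q[3][1])
E
python3 - <<'E'
from meas import *
for n in('top','side'):
  print(n)
  for u,v,ax,P in pads2('a',n): print(round(u),round(v),np.round(ax,1),P.round(4))
E
```

```text
top
389 182 [33.8 34.1] [ 0.6443 -0.1476  0.014 ]
351 185 [33.9 34.3] [ 0.6343 -0.0686  0.014 ]
313 189 [33.9 34.4] [0.6242 0.0107 0.014 ]
275 193 [33.9 34.4] [0.614  0.0899 0.014 ]
side
333 185 [23.3 31.9] [ 0.6459 -0.146   0.014 ]
309 205 [24.8 33.1] [ 0.6357 -0.0666  0.014 ]
283 226 [26.3 34.6] [0.6257 0.0123 0.014 ]
256 249 [28.1 35.7] [0.6153 0.0915 0.014 ]
```

```bash
python3 -m creep '[[100,[25,26,0],0],[100,[25,26,0],0],[100,[25,26,0],0],[100,[25,26,0],0],[100,[25,26,0],0],[100,[25,26,0],0],[100,[25,26,0],0],[100,[25,26,0],0]]' 60
python3 -m creep '[[100,[20,20,0],0],[100,[20,20,0],0],[100,[15,20,0],0],[100,[10,12,-20],0],[100,[0,0,-20],0],[100,[0,0,-20],0],[100,[0,0,0],0],[100,[0,0,0],0]]'
```

```text
time: 0.77
tool_pos: [0.4421, -0.4207, 0.2307]
tcp_rot: [2.022, 0.375, -2.023]
wrist_force: [0.1, 0.6, -0.0]
width: 0.61
time: 1.43
tool_pos: [0.5053, -0.3493, 0.1694]
tcp_rot: [2.02, 0.378, -2.026]
wrist_force: [-0.1, -0.8, 1.0]
width: 0.608
```

```bash
python3 -m creep '[[100,[3,1,-25],0],[100,[0,0,-30],0],[100,[0,0,-30],0],[100,[0,0,-25],0],[100,[0,0,-20],0],[100,[0,0,-9],0],[100,[0,0,0],0],[100,[0,0,0],0]]'
python3 - <<'E'
from h import *
snap('side','b');snap('top','b')
a=cv2.imread('pics/b_side.png')[110:250,360:560];b=cv2.imread('pics/b_top.png')[180:320,400:600]
cv2.imwrite('pics/b.png',np.hstack([cv2.resize(x,(400,280)) for x in(a,b)]))
E
```

```text
time: 2.1
tool_pos: [0.5101, -0.3501, 0.0334]
tcp_rot: [2.023, 0.373, -2.021]
wrist_force: [-0.1, 0.5, 1.2]
width: 0.608
```

View pics/b.png

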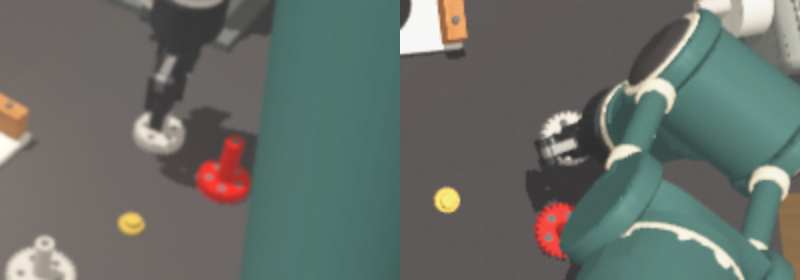

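The fingers straddle the shaft of the 56 mm gear, at about (440,170) in the side view, and the red one is clear. Closing.

```bash
python3 -m creep '[[130,[0,0,0],0],[160,[0,0,0],0],[190,[0,0,0],0],[210,[0,0,0],0],[230,[0,0,0],0],[255,[0,0,0],0],[255,[0,0,0],0],[255,[0,0,0],0]]' 60
python3 -m creep '[[255,[0,0,0],0],[255,[0,0,10],0],[255,[0,0,20],0],[255,[0,0,20],0],[255,[0,0,20],0],[255,[0,0,0],0],[255,[0,0,0],0],[255,[0,0,0],0]]'
```

```text
time: 2.87
tool_pos: [0.5104, -0.3503, 0.0334]
tcp_rot: [2.023, 0.372, -2.019]
wrist_force: [1.8, -2.9, 4.9]
width: 0.194
time: 3.53
tool_pos: [0.5081, -0.3482, 0.1004]
tcp_rot: [2.021, 0.377, -2.025]
wrist_force: [-1.1, 0.3, -3.7]
width: 0.194
```

```bash
python3 -m creep '[[255,[8,16,15],0],[255,[14,30,15],0],[255,[14,31,0],0],[255,[15,34,0],0],[255,[15,34,0],0],[255,[15,34,0],0],[255,[15,34,0],0],[255,[15,34,0],0]]'
python3 -m creep '[[255,[10,22,0],0],[255,[5,12,0],0],[255,[0,0,-15],0],[255,[0,0,-20],0],[255,[0,0,-20],0],[255,[0,0,-10],0],[255,[0,0,0],0],[255,[0,0,0],0]]'
python3 - <<'E'
from h import *
snap('side','c');snap('top','c')
a=cv2.imread('pics/c_side.png')[110:310,180:420];b=cv2.imread('pics/c_top.png')[120:320,220:460]
cv2.imwrite('pics/c.png',np.hstack([cv2.resize(x,(400,333)) for x in(a,b)]))
print(read_state()['tool_pos'])
E
```

```text
time: 4.2
tool_pos: [0.6189, -0.1002, 0.1293]
tcp_rot: [2.018, 0.376, -2.027]
wrist_force: [-0.2, -0.3, -3.5]
width: 0.191
time: 4.87
tool_pos: [0.6338, -0.0686, 0.0655]
tcp_rot: [2.019, 0.375, -2.026]
wrist_force: [0.6, -0.2, -3.5]
width: 0.194
[ 0.63616747 -0.06883348  0.06813261]
```

View pics/c.png

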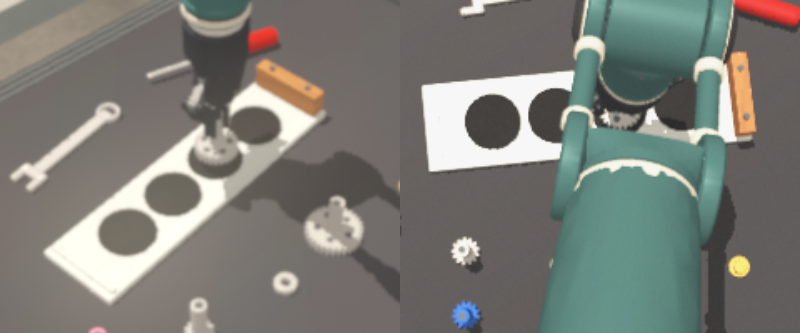

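```bash
python3 -m creep '[[255,[0,0,-10],0],[255,[0,0,-6],0],[255,[0,0,-2],0],[255,[0,0,-1],0],[255,[0,0,0],0],[255,[0,0,0],0],[255,[0,0,0],0],[255,[0,0,0],0]]'
python3 - <<'E'
from h import *
p,d=snap('side','d'); C=cloud('side',d)
cv2.imwrite('pics/d.png',cv2.resize(p[110:310,180:420],(800,667))[:600])
E
```

```text
time: 5.63
tool_pos: [0.6357, -0.0684, 0.0486]
tcp_rot: [2.022, 0.374, -2.021]
wrist_force: [-1.0, 0.2, -2.9]
width: 0.191
```

View pics/d.png

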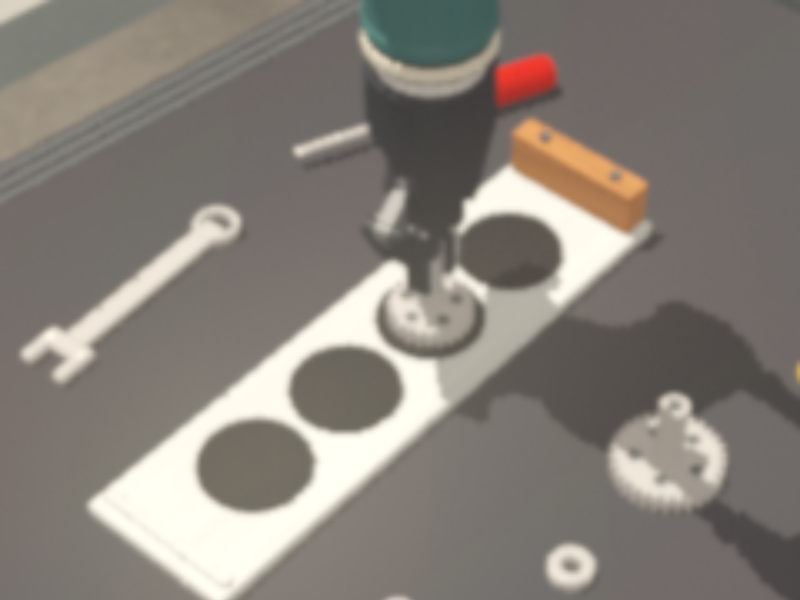

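The gear is over the middle of pad 2, at about (310,205) in the side view, and still hangs just above it.

```bash
python3 -m creep '[[255,[0,0,-1],0],[255,[0,0,0],0],[255,[0,0,-0.5],0],[255,[0,0,0],0],[255,[0,0,0],0],[255,[0,0,0],0],[255,[0,0,0],0],[255,[0,0,0],0]]'
```

```text
time: 6.35
tool_pos: [0.6359, -0.0684, 0.0474]
tcp_rot: [2.023, 0.374, -2.021]
wrist_force: [-0.4, -0.2, 4.1]
width: 0.189
```

Contact (force changed from -3 to +4 N). Release gently and rise.

```bash
python3 -m creep '[[210,[0,0,0],0],[190,[0,0,0],0],[170,[0,0,0],0],[150,[0,0,0],0],[120,[0,0,0],0],[100,[0,0,0],0],[100,[0,0,0],0],[100,[0,0,0],0]]'
python3 -m creep '[[100,[0,0,10],0],[100,[0,0,20],0],[100,[0,0,30],0],[100,[0,0,30],0],[100,[-20,0,20],0],[100,[-30,-5,0],0],[100,[-30,-5,0],0],[100,[-30,-5,0],0]]'
python3 - <<'E'
from meas import *
snap('side','e');snap('top','e')
for n in('side','top'):
  g=gears('e',{'D':(.635,-.0676),'C':(.4535,-.099)},n)
  for k in g: print(n,k,g[k]['zt'].round(4),g[k]['top'].round(4),g[k]['disc'].round(4),g[k]['nt'])
E
```

```text
time: 7.02
tool_pos: [0.6354, -0.0683, 0.0467]
tcp_rot: [2.022, 0.374, -2.022]
wrist_force: [-0.5, 0.3, 0.6]
width: 0.613
time: 7.68
tool_pos: [0.5251, -0.0835, 0.1584]
tcp_rot: [2.023, 0.373, -2.019]
wrist_force: [-0.4, -0.5, 0.4]
width: 0.61
side D 0.081 [ 0.6338 -0.0653] [ 0.6468 -0.0762] 54
side C 0.5016 [ 0.4829 -0.0716] [ 0.842  -0.5082] 35
top D 0.0278 [ 0.6422 -0.0456] [ 0.6441 -0.0473] 15
top C 0.5654 [ 0.4154 -0.11  ] [ 0.4847 -0.1785] 135
```

View pics/e_side.png

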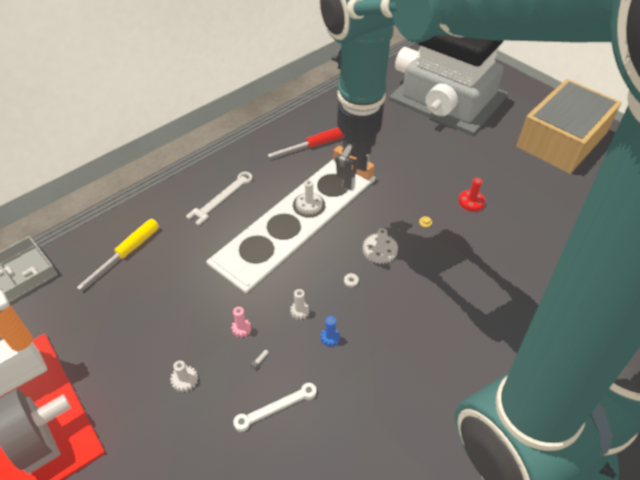

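```bash
python3 -m creep '[[100,[-25,-5,0],0],[100,[-25,-5,0],0],[100,[-21,-5,-10],0],[100,[0,0,-25],0],[100,[0,0,-30],0],[100,[0,0,-20],0],[100,[0,0,0],0],[100,[0,0,0],0]]'
python3 - <<'E'
from h import *
p,d=snap('side','f')
cv2.imwrite('pics/f.png',cv2.resize(p[150:290,300:480],(720,560)))
E
```

```text
time: 8.45
tool_pos: [0.4542, -0.0982, 0.0716]
tcp_rot: [2.021, 0.375, -2.024]
wrist_force: [-0.0, 0.5, 0.1]
width: 0.606
```

View pics/f.png

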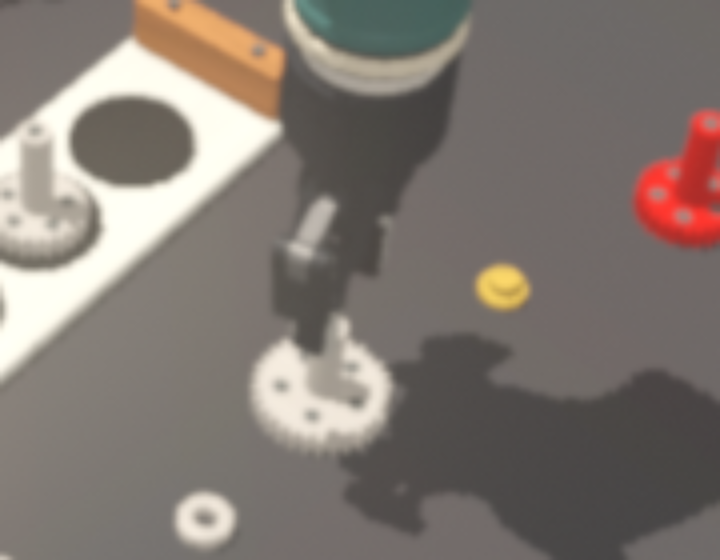

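The gripper is above the 70 mm gear, at (380,245) in the side view, with its fingers either side of the shaft. Down and close.

```bash
python3 -m creep '[[100,[0,0,-15],0],[100,[0,0,-15],0],[100,[0,0,-11],0],[100,[0,0,-2],0],[100,[0,0,0],0],[100,[0,0,0],0],[140,[0,0,0],0],[170,[0,0,0],0]]'
python3 -m creep '[[190,[0,0,0],0],[210,[0,0,0],0],[230,[0,0,0],0],[255,[0,0,0],0],[255,[0,0,0],0],[255,[0,0,0],0],[255,[0,0,0],0],[255,[0,0,0],0]]'
python3 -m creep '[[255,[0,0,10],0],[255,[0,0,20],0],[255,[0,0,25],0],[255,[0,0,25],0],[255,[0,0,15],0],[255,[0,0,0],0],[255,[0,0,0],0],[255,[0,0,0],0]]'
```

```text
time: 9.17
tool_pos: [0.4553, -0.0986, 0.0298]
tcp_rot: [2.023, 0.373, -2.02]
wrist_force: [0.6, 0.1, -0.2]
width: 0.345
time: 9.83
tool_pos: [0.4554, -0.0988, 0.0297]
tcp_rot: [2.023, 0.373, -2.02]
wrist_force: [-0.4, -2.2, 6.5]
width: 0.193
time: 10.5
tool_pos: [0.4529, -0.0978, 0.1223]
tcp_rot: [2.02, 0.376, -2.025]
wrist_force: [-0.3, 0.1, -3.7]
width: 0.189
```

```bash
python3 -m creep '[[255,[15,-4,5],0],[255,[27,-7,5],0],[255,[30,-8,0],0],[255,[30,-8,0],0],[255,[30,-8,0],0],[255,[30,-7,0],0],[255,[20,-5,0],0],[255,[10,-2,0],0]]'
python3 -m creep '[[255,[0,0,0],0],[255,[0,0,-10],0],[255,[0,0,-25],0],[255,[0,0,-25],0],[255,[0,0,-15],0],[255,[0,0,-10],0],[255,[0,0,-4],0],[255,[0,0,0],0]]'
python3 - <<'E'
from h import *
p,d=snap('side','g')
cv2.imwrite('pics/g.png',cv2.resize(p[110:250,240:420],(720,560)))
print(read_state()['tool_pos'],read_state()['wrist_force'])
E
```

```text
time: 11.17
tool_pos: [0.6475, -0.1476, 0.1306]
tcp_rot: [2.02, 0.375, -2.025]
wrist_force: [-0.4, 0.4, -3.4]
width: 0.187
time: 11.83
tool_pos: [0.6437, -0.1466, 0.0444]
tcp_rot: [2.019, 0.376, -2.027]
wrist_force: [0.4, 0.8, -3.5]
width: 0.19
[ 0.6449281  -0.14691014  0.04462001] [-0.69952651  0.96050237 -3.35815901]
```

View pics/g.png

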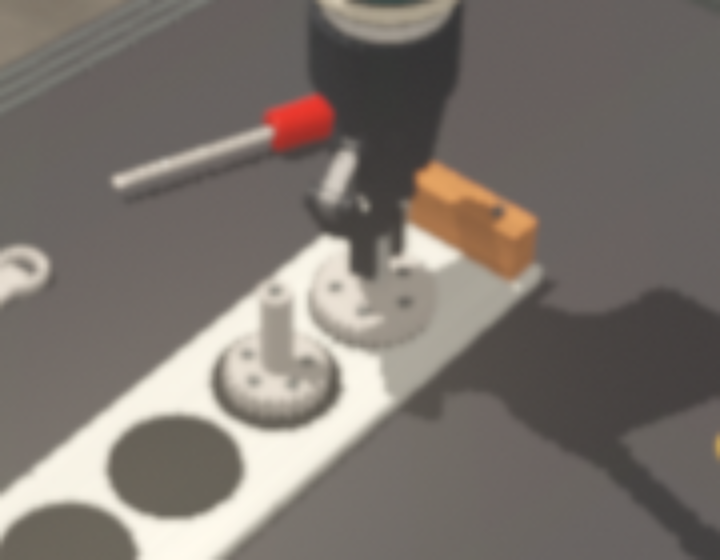

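```bash
python3 -m creep '[[255,[0,0,-0.5],0],[255,[0,0,-0.5],0],[255,[0,0,0],0],[255,[0,0,0],0],[255,[0,0,0],0],[255,[0,0,0],0],[255,[0,0,0],0],[255,[0,0,0],0]]'
```

```text
time: 12.55
tool_pos: [0.6462, -0.1473, 0.0439]
tcp_rot: [2.021, 0.374, -2.022]
wrist_force: [-1.9, 1.0, 0.4]
width: 0.193
```

```bash
python3 -m creep '[[255,[0,0,-0.5],0],[255,[0,0,0],0],[255,[0,0,0],0],[210,[0,0,0],0],[190,[0,0,0],0],[170,[0,0,0],0],[150,[0,0,0],0],[120,[0,0,0],0]]'
python3 -m creep '[[100,[0,0,0],0],[100,[0,0,0],0],[100,[0,0,10],0],[100,[0,0,20],0],[100,[0,0,30],0],[100,[0,0,30],0],[100,[0,0,20],0],[100,[-20,20,10],0]]'
python3 -m creep '[[100,[-20,31,0],0],[100,[-20,31,0],0],[100,[-20,31,0],0],[100,[-20,31,0],0],[100,[-20,31,0],0],[100,[-20,31,0],0],[100,[-20,31,0],0],[100,[-20,31,0],0]]'
python3 - <<'E'
from meas import *
snap('side','i');snap('top','i')
for n in('side','top'):
  g=gears('i',{'C':(.645,-.147),'D':(.635,-.0676)},n)
  for k in g: print(n,k,g[k]['zt'].round(4),g[k]['top'].round(4),g[k]['disc'].round(4),g[k]['nt'])
cv2.imwrite('pics/i.png',np.hstack([cv2.resize(cv2.imread(f'pics/i_{n}.png'),(400,300)) for n in ('side','top')]))
E
```

```text
time: 13.22
tool_pos: [0.6471, -0.1475, 0.0434]
tcp_rot: [2.023, 0.373, -2.02]
wrist_force: [0.2, -1.1, 0.8]
width: 0.527
time: 13.88
tool_pos: [0.6317, -0.1306, 0.1692]
tcp_rot: [2.031, 0.366, -2.01]
wrist_force: [0.5, 0.2, 2.0]
width: 0.607
time: 14.55
tool_pos: [0.4655, 0.1219, 0.1643]
tcp_rot: [2.024, 0.374, -2.021]
wrist_force: [0.2, 0.1, -0.1]
width: 0.608
side C 0.0735 [ 0.644  -0.1436] [ 0.6526 -0.1535] 45
side D 0.029 [ 0.6187 -0.0781] [ 0.623  -0.0763] 63
top C 0.0754 [ 0.6422 -0.1462] [ 0.6458 -0.149 ] 56
top D 0.0831 [ 0.6316 -0.0677] [ 0.6336 -0.0693] 58
```

View pics/i.png

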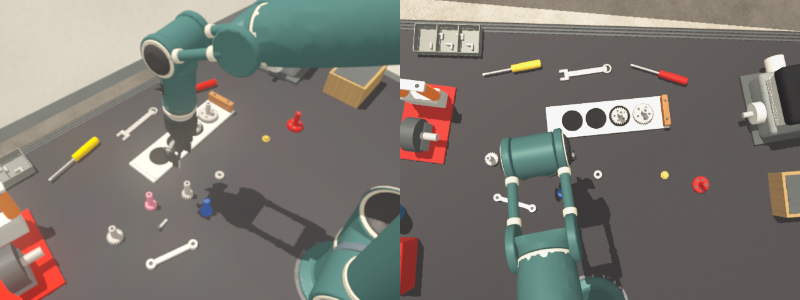

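```bash
python3 -m creep '[[100,[-10,-2,0],0],[100,[-5,0,-20],0],[100,[0,0,-25],0],[100,[0,0,-25],0],[100,[0,0,-15],0],[100,[0,0,0],0],[100,[0,0,0],0],[100,[0,0,0],0]]'
python3 - <<'E'
from h import *
p,d=snap('side','j')
cv2.imwrite('pics/j.png',cv2.resize(p[220:360,220:400],(720,560)))
E
```

```text
time: 15.32
tool_pos: [0.4526, 0.1182, 0.0795]
tcp_rot: [2.024, 0.373, -2.021]
wrist_force: [0.5, 0.4, 0.7]
width: 0.61
```

View pics/j.png

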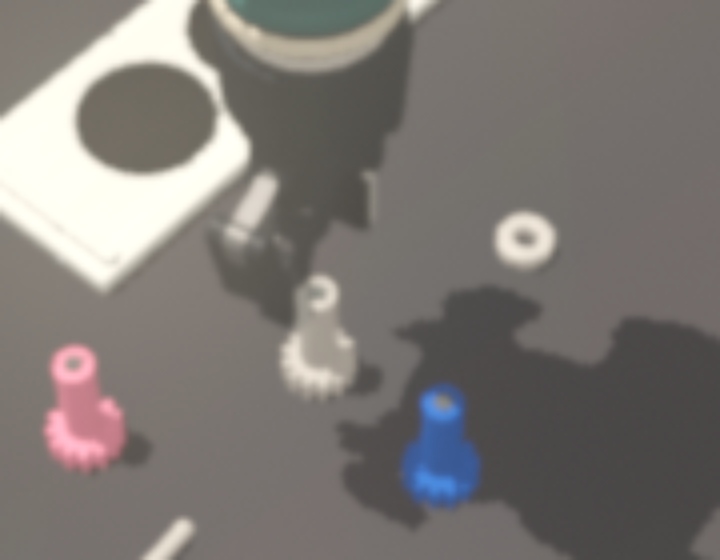

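The steel 34 mm gear, at (300,305) in the side view, is under the open fingers, and the pink and blue look-alikes are clear.

```bash
python3 -m creep '[[100,[0,0,-15],0],[100,[0,0,-15],0],[100,[0,0,-12],0],[100,[0,0,-4],0],[100,[0,0,0],0],[100,[0,0,0],0],[140,[0,0,0],0],[170,[0,0,0],0]]'
python3 -m creep '[[190,[0,0,0],0],[210,[0,0,0],0],[230,[0,0,0],0],[255,[0,0,0],0],[255,[0,0,0],0],[255,[0,0,0],0],[255,[0,0,0],0],[255,[0,0,0],0]]'
python3 -m creep '[[255,[0,0,10],0],[255,[0,0,20],0],[255,[0,0,25],0],[255,[0,0,25],0],[255,[0,0,10],0],[255,[0,0,0],0],[255,[0,0,0],0],[255,[0,0,0],0]]'
```

```text
time: 16.03
tool_pos: [0.4525, 0.1189, 0.0334]
tcp_rot: [2.024, 0.374, -2.02]
wrist_force: [-0.5, 0.3, 0.5]
width: 0.345
time: 16.7
tool_pos: [0.4522, 0.1188, 0.033]
tcp_rot: [2.023, 0.374, -2.021]
wrist_force: [-1.0, 0.4, 6.2]
width: 0.188
time: 17.37
tool_pos: [0.45, 0.1184, 0.1206]
tcp_rot: [2.019, 0.374, -2.025]
wrist_force: [0.6, 0.6, -2.4]
width: 0.192
```

```bash
python3 -m creep '[[255,[15,-2,0],0],[255,[25,-4,0],0],[255,[30,-5,0],0],[255,[30,-5,0],0],[255,[30,-5,0],0],[255,[20,-4,0],0],[255,[10,-2,0],0],[255,[5,-1,0],0]]'
python3 -m creep '[[255,[0,0,-10],0],[255,[0,0,-20],0],[255,[0,0,-20],0],[255,[0,0,-15],0],[255,[0,0,-7],0],[255,[0,0,-2],0],[255,[0,0,0],0],[255,[0,0,0],0]]'
python3 - <<'E'
from h import *
p,d=snap('side','k')
cv2.imwrite('pics/k.png',cv2.resize(p[150:290,180:360],(720,560)))
E
```

```text
time: 18.03
tool_pos: [0.6163, 0.0901, 0.1199]
tcp_rot: [2.019, 0.374, -2.026]
wrist_force: [0.1, 0.2, -1.3]
width: 0.186
time: 18.7
tool_pos: [0.6152, 0.0909, 0.0479]
tcp_rot: [2.021, 0.375, -2.023]
wrist_force: [-0.3, 0.1, -2.0]
width: 0.191
```

View pics/k.png

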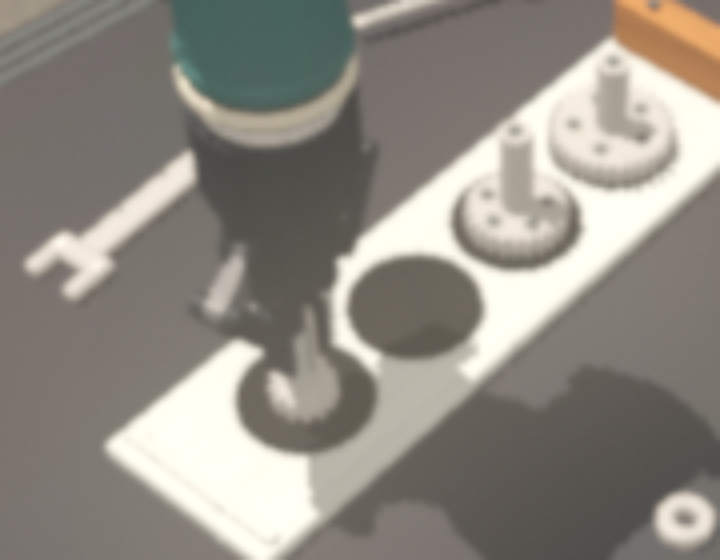

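The small gear is centred over pad 4, at (256,247) in the side view, and both placed gears stand. Lower by the last millimetres.

```bash
python3 -m creep '[[255,[0,0,-0.5],0],[255,[0,0,-0.5],0],[255,[0,0,0],0],[255,[0,0,0],0],[255,[0,0,-0.5],0],[255,[0,0,0],0],[255,[0,0,0],0],[255,[0,0,0],0]]'
```

```text
time: 19.42
tool_pos: [0.6166, 0.0907, 0.0471]
tcp_rot: [2.022, 0.374, -2.022]
wrist_force: [-1.7, 0.9, 2.1]
width: 0.188
```

```bash
python3 -m creep '[[210,[0,0,0],0],[190,[0,0,0],0],[170,[0,0,0],0],[150,[0,0,0],0],[120,[0,0,0],0],[100,[0,0,0],0],[100,[0,0,0],0],[100,[0,0,10],0]]'
python3 -m creep '[[100,[0,0,20],0],[100,[0,0,30],0],[100,[0,0,30],0],[100,[0,0,20],0],[100,[-10,20,0],0],[100,[-15,30,0],0],[100,[-18,33,0],0],[100,[-18,33,0],0]]'
python3 -m creep '[[100,[-18,33,0],0],[100,[-18,33,0],0],[100,[-18,33,0],0],[100,[-15,30,0],0],[100,[-7,16,-20],0],[100,[0,0,-30],0],[100,[0,0,-20],0],[100,[0,0,0],0]]'
python3 - <<'E'
from meas import *
p,d=snap('side','l');snap('top','l')
for n in('side','top'):
  g=gears('l',{'B':(.615,.091),'D':(.635,-.0676),'C':(.645,-.147)},n)
  for k in g: print(n,k,g[k]['zt'].round(4),g[k]['top'].round(4),g[k]['disc'].round(4),g[k]['nt'])
print(read_state()['tool_pos'])
cv2.imwrite('pics/l.png',cv2.resize(p[180:460,80:440],(720,560)))
E
```

```text
time: 20.08
tool_pos: [0.6145, 0.0905, 0.0549]
tcp_rot: [2.018, 0.374, -2.026]
wrist_force: [-0.9, 0.0, 0.3]
width: 0.608
time: 20.75
tool_pos: [0.5553, 0.2074, 0.1581]
tcp_rot: [2.025, 0.373, -2.021]
wrist_force: [0.5, 0.8, -0.4]
width: 0.605
time: 21.42
tool_pos: [0.4758, 0.3501, 0.0826]
tcp_rot: [2.012, 0.372, -2.027]
wrist_force: [-0.5, -0.6, -0.5]
width: 0.608
side B 0.0766 [0.6122 0.0919] [0.6268 0.0876] 41
side D 0.0463 [ 0.6288 -0.0639] [ 0.6329 -0.0657] 16
side C 0.0279 [ 0.618  -0.1337] [ 0.6291 -0.139 ] 54
top B 0.0799 [0.6134 0.0901] [0.6132 0.0894] 55
top D 0.0834 [ 0.6316 -0.0674] [ 0.6332 -0.0692] 50
top C 0.0743 [ 0.6426 -0.1464] [ 0.6421 -0.1465] 59
[0.47893693 0.35141572 0.08671899]
```

View pics/l.png

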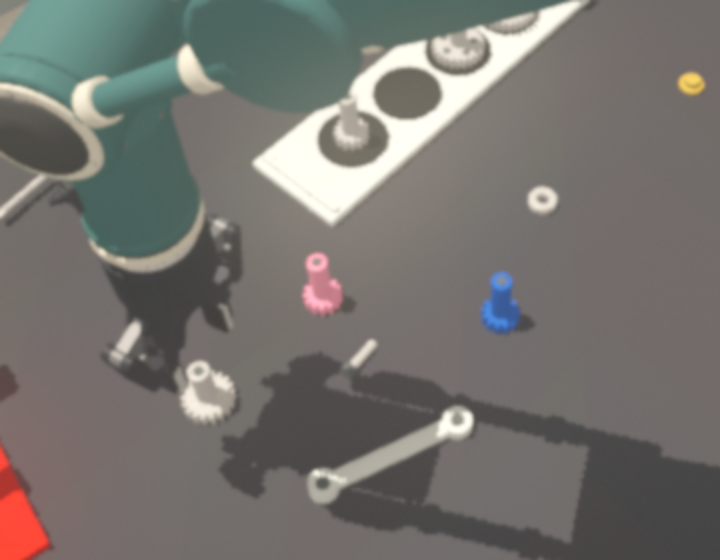

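```bash
python3 -m creep '[[100,[0,1,-15],0],[100,[0,0,-15],0],[100,[0,0,-15],0],[100,[0,0,-10],0],[100,[0,0,-2],0],[100,[0,0,0],0],[140,[0,0,0],0],[170,[0,0,0],0]]'
python3 -m creep '[[190,[0,0,0],0],[210,[0,0,0],0],[230,[0,0,0],0],[255,[0,0,0],0],[255,[0,0,0],0],[255,[0,0,0],0],[255,[0,0,0],0],[255,[0,0,0],0]]'
python3 -m creep '[[255,[0,0,10],0],[255,[0,0,20],0],[255,[0,0,25],0],[255,[0,0,25],0],[255,[0,0,20],0],[255,[0,0,10],0],[255,[0,0,0],0],[255,[0,0,0],0]]'
```

```text
time: 22.18
tool_pos: [0.4805, 0.3532, 0.0312]
tcp_rot: [2.025, 0.375, -2.02]
wrist_force: [-0.3, 0.2, 0.1]
width: 0.341
time: 22.85
tool_pos: [0.4803, 0.353, 0.0309]
tcp_rot: [2.024, 0.375, -2.02]
wrist_force: [-0.4, -1.8, 6.1]
width: 0.186
time: 23.52
tool_pos: [0.4792, 0.3526, 0.1396]
tcp_rot: [2.022, 0.374, -2.022]
wrist_force: [-0.5, -1.2, -3.9]
width: 0.189
```

```bash
python3 -m creep '[[255,[8,-18,0],0],[255,[13,-30,0],0],[255,[15,-35,0],0],[255,[15,-35,0],0],[255,[15,-35,0],0],[255,[15,-35,0],0],[255,[15,-35,0],0],[255,[15,-35,0],0]]'
python3 -m creep '[[255,[15,-35,0],0],[255,[13,-30,0],0],[255,[8,-18,0],0],[255,[0,0,0],0],[255,[0,0,-15],0],[255,[0,0,-25],0],[255,[0,0,-20],0],[255,[0,0,-10],0]]'
python3 -m creep '[[255,[0,0,-10],0],[255,[0,0,-8],0],[255,[0,0,-4],0],[255,[0,0,-2],0],[255,[0,0,0],0],[255,[0,0,0],0],[255,[0,0,0],0],[255,[0,0,0],0]]'
python3 - <<'E'
from h import *
p,d=snap('side','m')
cv2.imwrite('pics/m.png',cv2.resize(p[130:270,200:380],(720,560)))
E
```

```text
time: 24.18
tool_pos: [0.5889, 0.0927, 0.1369]
tcp_rot: [2.017, 0.375, -2.027]
wrist_force: [-0.2, -0.8, -1.8]
width: 0.192
time: 24.85
tool_pos: [0.6222, 0.0123, 0.0644]
tcp_rot: [2.014, 0.376, -2.031]
wrist_force: [-0.8, 0.3, -2.5]
width: 0.186
time: 25.52
tool_pos: [0.6272, 0.0116, 0.0468]
tcp_rot: [2.023, 0.374, -2.02]
wrist_force: [0.2, 0.1, -1.9]
width: 0.186
```

View pics/m.png

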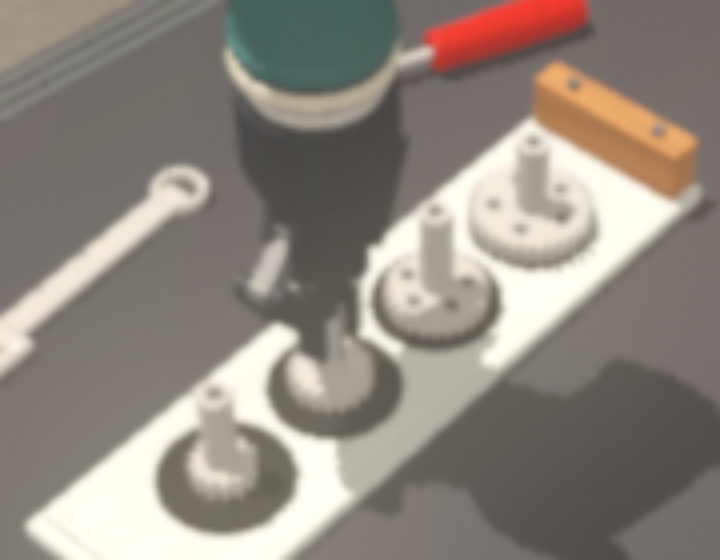

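```bash
python3 -m creep '[[255,[0,0,-0.5],0],[255,[0,0,-0.5],0],[255,[0,0,-0.5],0],[255,[0,0,0],0],[255,[0,0,0],0],[255,[0,0,0],0],[255,[0,0,0],0],[255,[0,0,0],0]]'
```

```text
time: 26.23
tool_pos: [0.6268, 0.0116, 0.045]
tcp_rot: [2.023, 0.374, -2.021]
wrist_force: [-1.5, -0.1, 6.0]
width: 0.191
```

```bash
python3 -m creep '[[210,[0,0,0],0],[190,[0,0,0],0],[170,[0,0,0],0],[150,[0,0,0],0],[120,[0,0,0],0],[100,[0,0,0],0],[100,[0,0,0],0],[100,[0,0,10],0]]'
python3 -m creep '[[100,[0,0,20],0],[100,[0,0,30],0],[100,[0,0,30],0],[100,[0,0,20],0],[100,[-15,-20,0],0],[100,[-22,-33,0],0],[100,[-22,-33,0],0],[100,[-22,-33,0],0]]'
python3 -m creep '[[100,[-22,-33,0],0],[100,[-22,-33,0],0],[100,[-22,-33,0],0],[100,[-10,-33,0],0],[100,[0,-33,0],0],[100,[0,-33,0],0],[100,[0,-33,0],0],[100,[0,0,0],0]]'
python3 - <<'E'
from meas import *
S={'C70':(.645,-.147),'D56':(.635,-.0676),'A44':(.625,.0115),'B34':(.615,.091)}
P={'top':[(.6443,-.1476),(.6343,-.0686),(.6242,.0107),(.6140,.0899)],'side':[(.6459,-.146),(.6357,-.0666),(.6257,.0123),(.6153,.0915)]}
for n in('side','top'):
  snap(n,'z')
  g=gears('z',S,n)
  for k,q in zip(g,P[n]): print(n,k,g[k]['zt'].round(4),'shaft off mm',((g[k]['top']-q)*1e3).round(1),'disc off',((g[k]['disc']-q)*1e3).round(1))
print(read_state()['tool_pos'])
a=cv2.imread('pics/z_side.png')[130:290,190:400];b=cv2.imread('pics/z_top.png')[120:250,220:450]
cv2.imwrite('pics/z.png',np.hstack([cv2.resize(a,(394,300)),cv2.resize(b,(400,300))]))
E
```

```text
time: 26.9
tool_pos: [0.6245, 0.0117, 0.0522]
tcp_rot: [2.018, 0.375, -2.027]
wrist_force: [-1.0, -1.3, 0.4]
width: 0.606
time: 27.57
tool_pos: [0.5449, -0.1081, 0.1555]
tcp_rot: [2.022, 0.375, -2.019]
wrist_force: [0.7, -0.8, -0.8]
width: 0.606
time: 28.23
tool_pos: [0.4697, -0.3442, 0.1559]
tcp_rot: [2.024, 0.365, -2.02]
wrist_force: [0.2, 0.3, 0.3]
width: 0.603
side C70 0.0722 shaft off mm [-1.2  1.3] disc off [ 7.2 -6. ]
side D56 0.0819 shaft off mm [-1.9  1. ] disc off [13.  -8.4]
side A44 0.0692 shaft off mm [-0.3  1.5] disc off [ 8.  -3.7]
side B34 0.0771 shaft off mm [-0.3  0.6] disc off [12.9 -5.2]
top C70 0.0745 shaft off mm [-1.7  1.4] disc off [-0.9 -0.2]
top D56 0.0831 shaft off mm [-2.3  0.9] disc off [-1.2 -0. ]
top A44 0.0711 shaft off mm [-0.1  1. ] disc off [ 0.8 -2.6]
top B34 0.0797 shaft off mm [-0.6  0.2] disc off [-2.1 -1.5]
[ 0.46928581 -0.33948862  0.1549414 ]
```

View pics/z.png

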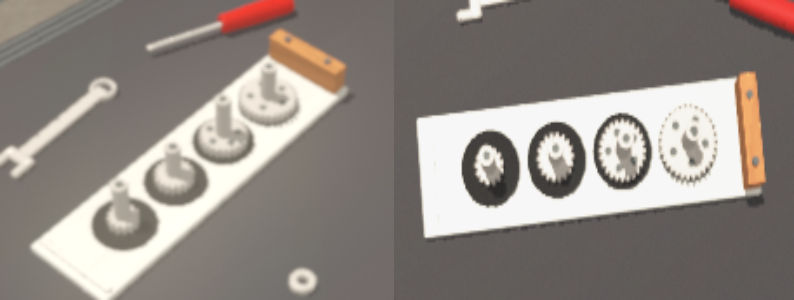

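All four stand upright on their pads, in order from the stop at the right: 70, 56, 44, 34. Their offsets are about 2.5 mm or less, and the arm is clear.

```bash
python3 -c "
from workcell import *
print(finish_job(), read_state()['time'])"
```

```text
the job is handed in; nothing more can be done
the job is handed in; nothing more can be done
```

The four steel gears now stand on the pads in the order 70, 56, 44, 34 mm, starting from the wooden end stop. I gripped each by its shaft, set it down until the wrist force showed contact, released it and backed the arm away. I handed the job in at about 28 s.

**Height:** in the last pictures every shaft top read within about 4 mm of its expected height (72, 80, 68 and 76 mm above the bench), so all four are standing upright.

**Centring:** the shafts sit about 0.5 to 2.5 mm from their pad centres in both views. The 56 mm gear is the furthest off.

**Disagreeing check:** the disc-outline offsets from the side camera came out at 7 to 14 mm. I disregarded them because, from that slanted view, the outline also takes in the shaft. The same check from the top camera gave 1 to 3 mm.

I never gripped the red, pink or blue look-alikes. The force readings I saw stayed below about 7 N.

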